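# Feel out the free play of the last-slide crank

### The job

On the last stand that is worked by a crank (not the one with the round handwheel), check how worn the coupling is: swing the crank by its knob counter-clockwise, seen from above, until it fetches up against the stiff spindle, then clockwise until it fetches up on the other side. Feel the resistance but do not drive the spindle round with it. Then leave the crank standing about midway in its free play and let go.

Things in the scene. Friction and masses are not known exactly. Their poses are not given: they have to be found in the camera images.
- crank (a joint): crank arm (flat bare steel, 16 mm wide) turning between two upright dogs on a dark disc, the spindle. Its angle relative to the spindle, rad, growing counter-clockwise seen from above; zero is arbitrary. Free play 0.4 to 0.8 rad in all, ends to be felt: inside it under 1 N at the knob moves it and it stays put; at each end the spindle resists with about 17 N at the knob, and stays where pushed
- crank_knob (a point): centre of the crank's upright black round knob (26 mm diameter, 48 mm tall), half-way up it, 117 mm above the table; knob top at 141 mm, arm top at 89 mm. It goes round the spindle axis on a radius of 120 mm; its x axis points from the knob along the arm to the spindle axis
- spindle_axis (a point): point on the fixed upright axis of the crank and spindle, at the height of the knob's centre, above the green gear housing (124 x 124 x 55 mm) of the crank's stand; its x axis points back along the stand to the clamped last
- drive_dog (a point): top of the dog (upright steel lug 18 x 12 mm, 47 mm from the axis, top 95 mm above the table) that the arm meets at the counter-clockwise end of its play; it moves only when the spindle turns

How it is judged:
On the way, in this order (a step that is already met when the one before it is completed fails the run):
1. the crank is swung counter-clockwise to the end of its free play (to within 0.06 rad) (value of joint crank above 0.34 rad), for 0.05 s.
2. the crank is then swung clockwise to the other end of its free play (to within 0.06 rad) (value of joint crank below -0.14 rad), for 0.05 s.
At the end, for the whole second after the job is handed in: the crank stands still within 0.12 rad (about 14 mm at the knob) of the middle of its free play relative to the spindle (value of joint crank between -0.02 and 0.22 rad and velocity of joint crank between -0.05 and 0.05 rad/s); the robot touches nothing.
It fails at once if the spindle is driven round: a dog is moved by more than 14 mm (about 17 degrees) from where it stood at the start (distance of drive_dog from where it was at the start of the episode above 0.014 m).
It also fails if it takes over 40 s, if anything falls off the work surface, if the arm or the gripper's body presses on something with over 40 N, if the wrist force passes 120 N, or if a joint passes its speed limit or range.

### The arm

A 6-joint arm with a two-finger parallel gripper is mounted at the origin on the work surface. World frame = base frame: x ahead of the robot, y to its left, z up, the work surface at z = 0. Lengths are in m, angles in rad, forces in N, time in s.
With the tool pointing down it reaches from about 0.225 to 0.875 m from the base axis. Payload 3.4 kg.
Tool frame: the origin (TCP) lies on the centre line of the jaws, within the pads' length; the fingertips stand 17 mm ahead of it and the grasp point (between the pads) lies 2 mm behind it (manip.finger_overhang is the distance from the TCP to the fingertips, in m); y points along the fingers, x is the direction in which the jaws open and shut, and the axes are right-handed (so a half turn about y gives the same grasp; the last joint's range is limited). The gripper opens to 85 mm and grips with 20 to 120 N. Pads are 22 mm wide; open, the fingers measure 114 mm over their backs; the gripper's body (76 mm by 85 mm) begins 54 mm behind the grasp point. The pads swing forward as they close: fully open they stand 13 mm farther back than shut.
Start: joints at [1.122, 0.276, 1.505, -0, 1.361, -0.121], TCP at [0.185, 0.544, 0.248] pointing down, gripper open.
Joint ranges: [-2.89, 2.89], [-0.75, 2.08], [0.22, 2.7], [-1.18, 4.32], [0.11, 2.71], [-2.7, 2.7]. Speed limits (rad/s): [2.57, 2.57, 3.14, 3.14, 3.14, 3.14].

### API

Orientations are given as a unit quaternion [w, x, y, z].
In Python, from rig import manip gives the robot as it stands.
- The arm moves only by the tool arm_command, never from a script. Its argument "commands" is a list of rows, each a list of 3 entries, a list of its own where there are three numbers: the finger opening in cm, from 0 to 8.54, then the shift along the world's x, y, z in cm, then the turn about the world's z in rad. A call has 1 to 12 rows; each row shifts and turns the commanded pose from where the row before left it; what a row does not reach is not made up. A row lasts 1/10 s, in which the tool goes at most 50 mm and 8.59 degrees, less where a joint would pass 70% of its speed; a pose out of reach is approached as far as the arm can. A call with a gripper value outside its range is refused whole. The fingers move at their own pace and stop on an object; "grip_force" is the grip in N (left out, the last holds). Time passes only in rows, so rows that do not move let the fingers close. It gives the time, the measured TCP pose, the force and the opening at its end, in the units of the state.
- manip.get_state(): the state, without advancing time (a new reading comes with each control period).
- manip.get_image(name): name is "scene" or "top" or "wrist"; returns a dict with "pixels" (420x560x3 uint8, red, green, blue), "range_z" (420x560 float32, m along the optical axis (not along the pixel's ray), 0 where there is no reading), "intrinsics" (3x3 intrinsics, pixels), "R" (3x3) and "t" (3): a world point X has camera coordinates R X + t. Camera axes: x right, y down, z forward; pixel columns grow to the right and rows downward; lengths in m; the calibration is good to about 2 mm. The wrist camera is an equidistant fisheye: a pixel r from the principal point sees the ray r / f radians off the axis. A picture is of the moment at which its call begins.
- manip.sign_off(): hands the job in, once; it reports no verdict.
The state is a dict: "clock": time; "qpos": joint angles; "qd": joint speeds; "effort": joint torques, N m; "position": TCP position; "ee_rot": TCP orientation; "contact_force": force on the tool from outside, world axes, zero at the start; "moment": the same for the moment, N m; "width": finger opening in m.
Only numpy, scipy, OpenCV 4.12 (cv2) and the standard library are available. Lean on these libraries where they do the work, as an engineer would, in place of code of your own. Each camera call takes 0.05 s, during which the arm holds its last target.

## Working session

There is one attempt and no reset: what is moved stays moved. The work goes in short steps, Python scripts to look and compute and a tool call to move; the robot and the scene stay as the last step left them, time stands still between calls to the robot, and variables do not carry over. Pictures are saved under pics/ and viewed, and the job is handed in when it is done.

Besides the shell and the picture viewer there is one more tool, called after "Emit:" by a JSON object that holds its "method" and its "body", one argument or row to a line. arm_command: Moves the arm, as the interface text tells. Its arguments: {"type":"object","properties":{"commands":{"type":"array"},"grip_force":{"type":"number"}},"required":["commands"]}

```bash
mkdir -p pics; ls; python3 - <<'E'
from rig import manip
import cv2,numpy as np
s=manip.get_state();print(s)
for n in ["scene","top"]:
    d=manip.get_image(n)
    cv2.imwrite(f"pics/{n}0.png",d["pixels"][:,:,::-1]); np.savez(f"pics/{n}0.npz",**d)
    print(n,d["intrinsics"],d["R"],d["t"])
E
```

```text
pics
{'clock': 0.0, 'qpos': array([ 1.12197702e+00,  2.76603724e-01,  1.50614750e+00, -4.01765786e-06,
        1.36068797e+00, -1.20973442e-01]), 'qd': array([ 1.11881116e-03, -8.89134265e-04, -7.16836570e-05, -1.60788666e-03,
        2.27238935e-03,  9.42248061e-05]), 'effort': array([ 1.01984958e-04, -4.16782987e+01, -2.45805162e+01, -3.69709016e-05,
        1.10534244e-02,  4.07283380e-05]), 'position': array([0.18492598, 0.54392352, 0.24742898]), 'ee_rot': array([-0.57457733,  0.57520633,  0.41113041, -0.41227462]), 'contact_force': array([-0.16122155, -0.08248277, -1.01256018]), 'moment': array([ 0.01426714, -0.0287242 , -0.02362536]), 'width': 0.08552825501210493}
scene [[397.56116962   0.         280.38828772]
 [  0.         397.56116962 210.22264145]
 [  0.           0.           1.        ]] [[-0.61989643  0.78466914 -0.00477003]
 [ 0.49154599  0.38357347 -0.7818273 ]
 [-0.6116461  -0.48699664 -0.6234768 ]] [ 0.39966045 -0.20393042  1.31449354]
top [[399.37844486   0.         278.27074891]
 [  0.         399.37844486 214.4398548 ]
 [  0.           0.           1.        ]] [[-1.05833614e-02 -9.99943602e-01  8.86544297e-04]
 [-9.95760179e-01  1.04580576e-02 -9.13908869e-02]
 [ 9.13764611e-02 -1.85000829e-03 -9.95814702e-01]] [-0.02469477  0.5899995   0.92228837]
```

View pics/scene0.png

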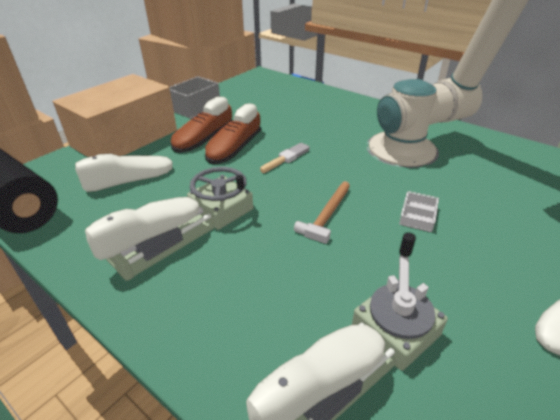

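View pics/top0.png

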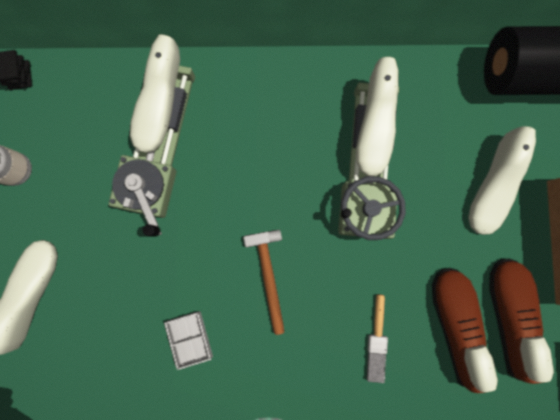

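The crank stand is at the left of the top view: hub near (133,182), knob near (150,230). The handwheel stand is on the right. I'll enlarge it next.

```bash
cat > h.py <<'E'
import numpy as np
def px2w(d,u,v,z):
    K,R,t=d["intrinsics"],d["R"],d["t"]
    r=R.T@np.linalg.solve(K,[u,v,1.]); c=-R.T@t
    return c+r*(z-c[2])/r[2]
def w2px(d,X):
    p=d["intrinsics"]@(d["R"]@np.array(X)+d["t"]); return p[:2]/p[2]
E
python3 - <<'E'
import cv2,numpy as np
a=cv2.imread("pics/top0.png")[140:250,90:200]
b=cv2.imread("pics/scene0.png")[220:370,340:460]
cv2.imwrite("pics/topc.png",cv2.resize(a,None,fx=5,fy=5,interpolation=cv2.INTER_CUBIC))
cv2.imwrite("pics/scenec.png",cv2.resize(b,None,fx=4,fy=4,interpolation=cv2.INTER_CUBIC))
E
```

```text
(no output)
```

View pics/topc.png

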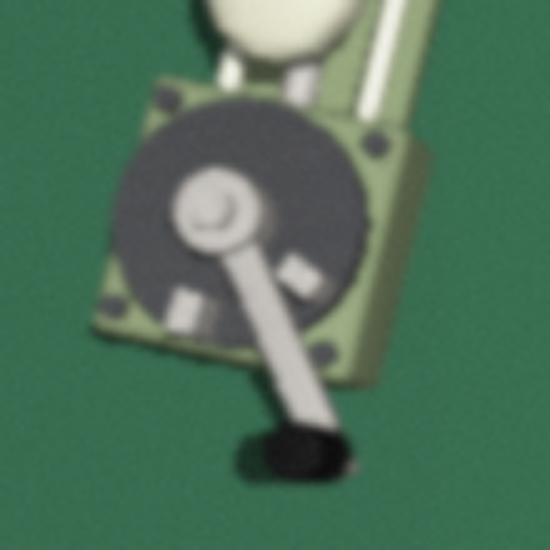

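View pics/scenec.png

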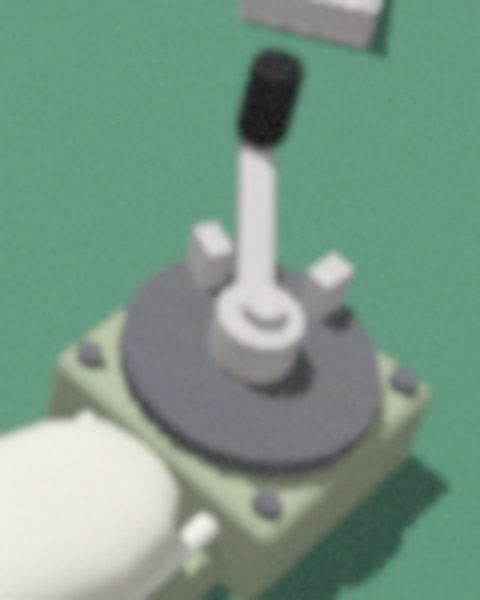

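```bash
python3 - <<'E'
import numpy as np
from h import *
for n in ["top","scene"]:
    d=dict(np.load(f"pics/{n}0.npz")); K,R,t=d["intrinsics"],d["R"],d["t"]
    v,u=np.mgrid[0:420,0:560]; z=d["range_z"]
    P=np.stack([(u-K[0,2])/K[0,0]*z,(v-K[1,2])/K[1,1]*z,z],-1)
    W=(P-t)@R
    ok=z>0
    def box(m,zl,zh):
        m=m&ok&(W[...,2]>zl)&(W[...,2]<zh); return W[m]
    if n=="top": reg=(u>100)&(u<180)&(v>150)&(v<250)
    else: reg=(u>350)&(u<450)&(v>225)&(v<345)
    for zl,zh in [(0.125,0.15),(0.095,0.125),(0.083,0.095),(.058,.072)]:
        b=box(reg,zl,zh)
        if len(b): print(n,zl,zh,len(b),"med",np.median(b,0).round(4),"min",b.min(0).round(3),"max",b.max(0).round(3))
    if n=="top":
        for nm,uu,vv,zz in [("hub",132.6,181.6,.1),("disc",138.4,182.4,.065),("dogL",127.3,200.5,.095),("dogR",150.4,194.6,.095),("armend",153,225,.089)]:
            print(nm,px2w(d,uu,vv,zz).round(4), W[int(vv),int(uu)].round(4))
    else:
        for nm,uu,vv,zz in [("knobtop",340+275/4,220+62/4,.141),("dogA",340+212/4,220+238/4,.095),("dogB",340+332/4,220+270/4,.095),("hub",340+262/4,220+310/4,.1)]:
            print(nm,px2w(d,uu,vv,zz).round(4), W[int(vv),int(uu)].round(4))
    print("hist",np.histogram(W[reg&ok][:,2],bins=np.arange(0,.16,.005)))
E
```

```text
top 0.125 0.15 136 med [0.5496 0.2387 0.1403] min [0.539 0.228 0.126] max [0.562 0.252 0.145]
top 0.095 0.125 291 med [0.6523 0.2858 0.098 ] min [0.538 0.228 0.095] max [0.677 0.31  0.125]
top 0.083 0.095 415 med [0.6147 0.2678 0.0892] min [0.544 0.232 0.083] max [0.677 0.313 0.095]
top 0.058 0.072 1458 med [0.6664 0.2885 0.0696] min [0.595 0.225 0.058] max [0.738 0.356 0.072]
hub [0.6592 0.2903 0.1   ] [0.6597 0.2897 0.1053]
disc [0.6635 0.2897 0.065 ] [0.6588 0.2794 0.097 ]
dogL [0.6179 0.3029 0.095 ] [0.6193 0.3043 0.093 ]
dogR [0.6306 0.252  0.095 ] [0.6321 0.2534 0.0937]
armend [0.5634 0.2469 0.089 ] [0.5606 0.2341 0.13  ]
hist (array([1892,   72,  226,   46,   32,   34,   50,  127,   74,   71,  388,
        219,   92,  771,  681,   29,   51,  227,  166,  184,   46,   32,
          7,    8,   14,    8,    6,   44,   77,    1,    0]), array([0.   , 0.005, 0.01 , 0.015, 0.02 , 0.025, 0.03 , 0.035, 0.04 ,
       0.045, 0.05 , 0.055, 0.06 , 0.065, 0.07 , 0.075, 0.08 , 0.085,
       0.09 , 0.095, 0.1  , 0.105, 0.11 , 0.115, 0.12 , 0.125, 0.13 ,
       0.135, 0.14 , 0.145, 0.15 , 0.15
[... 367 characters left out ...]
] max [0.721 0.359 0.072]
knobtop [0.5493 0.2432 0.141 ] [0.5491 0.2415 0.1412]
dogA [0.6293 0.2573 0.095 ] [0.6283 0.2568 0.0951]
dogB [0.6132 0.3092 0.095 ] [0.6131 0.3089 0.0961]
hub [0.659  0.2948 0.1   ] [0.6638 0.2949 0.1061]
hist (array([4215,   37,   40,   27,   28,   30,   32,   48,   60,  104,  444,
        349,  190,  793, 1266,  119,  248,  506,  312,  311,   70,   69,
         23,   27,   26,   27,   27,   37,   77,    0,    0]), array([0.   , 0.005, 0.01 , 0.015, 0.02 , 0.025, 0.03 , 0.035, 0.04 ,
       0.045, 0.05 , 0.055, 0.06 , 0.065, 0.07 , 0.075, 0.08 , 0.085,
       0.09 , 0.095, 0.1  , 0.105, 0.11 , 0.115, 0.12 , 0.125, 0.13 ,
       0.135, 0.14 , 0.145, 0.15 , 0.155]))
```

```bash
python3 - <<'E'
import numpy as np
from scipy.spatial.transform import Rotation as Rn
from rig import manip
s=manip.get_state(); q=s["ee_rot"]; M=Rn.from_quat(q[[1,2,3,0]]).as_matrix(); print(M.round(3))
A=np.array([.6605,.2915]);k=np.array([.5505,.2425]);r=k-A
print(np.hypot(*r),np.degrees(np.arctan2(r[1],r[0]))%360)
for p in ([.630,.2546],[.6155,.306]):
    e=np.array(p)-A; print(np.hypot(*e),np.degrees(np.arctan2(e[1],e[0]))%360)
xa=np.degrees(np.arctan2(M[1,0],M[0,0])); ta=np.degrees(np.arctan2(r[1],r[0]))+90
print("x dir",xa,"tangent",ta, "turn rad",np.radians((ta-xa+90)%180-90))
print("shift cm",(np.r_[k,0.127]-s["position"])*100)
E
```

```text
[[ 0.322 -0.001 -0.947]
 [ 0.947 -0.002  0.322]
 [-0.002 -1.     0.   ]]
0.12042009799032716 204.01079906389958
0.04787337464603887 230.42428504094391
0.047278430600010336 162.1399059293209
x dir 71.22006375506174 tangent -65.98920093610042 turn rad 0.746839220488613
shift cm [ 36.55775586 -30.14595354 -12.04935587]
```

Emit:
{"method": "arm_command", "body": {
  "commands": [
    [6,[3.05,-2.51,0],0.0622],
    [6,[3.05,-2.51,0],0.0622],
    [6,[3.05,-2.51,0],0.0622],
    [6,[3.05,-2.51,0],0.0622],
    [6,[3.05,-2.51,0],0.0622],
    [6,[3.05,-2.51,0],0.0622],
    [6,[3.05,-2.51,0],0.0622],
    [6,[3.05,-2.51,0],0.0622],
    [6,[3.05,-2.51,0],0.0622],
    [6,[3.05,-2.51,0],0.0622],
    [6,[3.05,-2.51,0],0.0622],
    [6,[3.05,-2.51,0],0.0622]
  ]
}}

```text
clock: 1.3
position: [0.552, 0.2419, 0.2478]
ee_rot: [0.385, -0.384, -0.593, 0.594]
contact_force: [-0.1, -0.2, -0.3]
width: 0.06
```

Emit:
{"method": "arm_command", "body": {
  "commands": [
    [5.5,[0,0,-2],0],
    [5.5,[0,0,-2],0],
    [5.5,[0,0,0],0],
    [5.5,[0,0,0],0]
  ]
}}

```text
clock: 1.7
position: [0.5509, 0.2431, 0.208]
ee_rot: [0.385, -0.385, -0.593, 0.593]
contact_force: [0.7, 0.4, 0.3]
width: 0.0551
```

```bash
cat > look.py <<'E'
import sys,cv2,numpy as np
from rig import manip
from scipy.spatial.transform import Rotation as Rn
tag=sys.argv[1]
s=manip.get_state(); q=s["ee_rot"]; M=Rn.from_quat(q[[1,2,3,0]]).as_matrix()
print(s["clock"],s["position"],s["width"],s["contact_force"],"xdir",np.degrees(np.arctan2(M[1,0],M[0,0])),s["qpos"])
for n in sys.argv[2:]:
    d=manip.get_image(n); np.savez(f"pics/{n}{tag}.npz",**d); a=d["pixels"][:,:,::-1]
    if n=="top": a=cv2.resize(a[120:270,70:270],None,fx=4,fy=4,interpolation=cv2.INTER_CUBIC)
    if n=="scene": a=cv2.resize(a[170:370,300:500],None,fx=3,fy=3,interpolation=cv2.INTER_CUBIC)
    cv2.imwrite(f"pics/{n}{tag}.png",a)
E
python3 look.py 1 scene wrist
```

```text
1.7 [0.55092083 0.24314936 0.2080489 ] 0.05510411799849564 [0.66863769 0.36453818 0.328465  ] xdir 113.98713351893592 [ 3.00084988e-01  3.41179294e-01  1.51022227e+00  9.09500182e-05
  1.29140970e+00 -1.68939107e+00]
```

View pics/scene1.png

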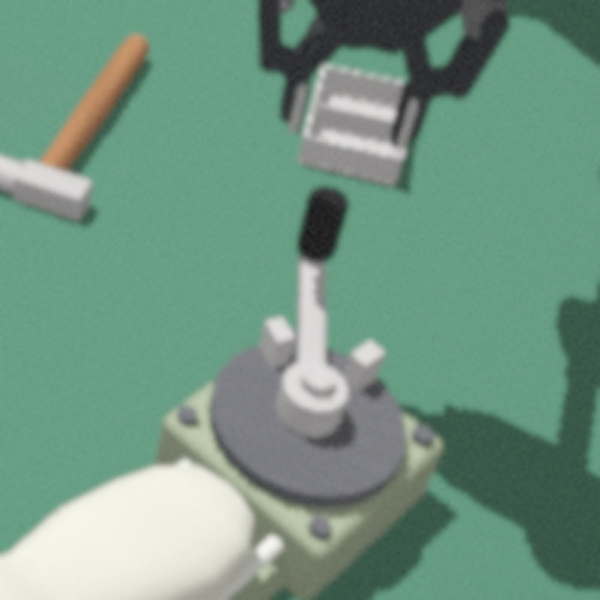

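View pics/wrist1.png

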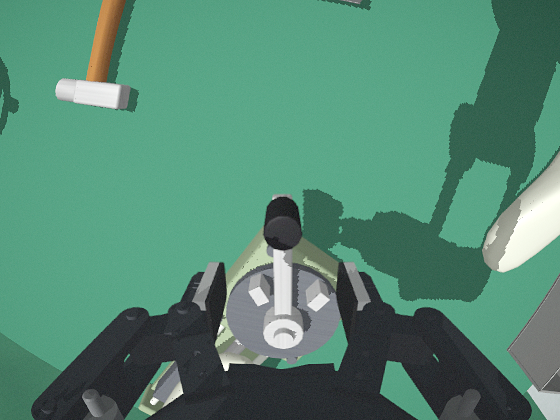

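The scene view shows the knob (about (325,205) in the crop) below the open jaws. In the wrist view the knob and arm, at column 283, are midway between the fingers. I'll descend now.

Emit:
{"method": "arm_command", "body": {
  "commands": [
    [5,[0,0,-1.5],0],
    [5,[0,0,-1.5],0],
    [5,[0,0,-1.5],0],
    [5,[0,0,-1.5],0],
    [5,[0,0,-1.0],0],
    [5,[0,0,-1.0],0],
    [5,[0,0,0],0],
    [5,[0,0,0],0]
  ]
}}

```text
clock: 2.6
position: [0.5514, 0.2434, 0.1287]
ee_rot: [-0.385, 0.385, 0.593, -0.593]
contact_force: [0.8, 0.2, 0.3]
width: 0.0501
```

```bash
python3 look.py 2 scene wrist
```

```text
2.6 [0.5514339  0.24338028 0.12873856] 0.050103580054466426 [0.82562817 0.15914566 0.32345023] xdir 113.99287513457902 [ 3.00198263e-01  4.03234575e-01  1.62382720e+00  1.01000938e-04
  1.11384039e+00 -1.68939726e+00]
```

View pics/scene2.png

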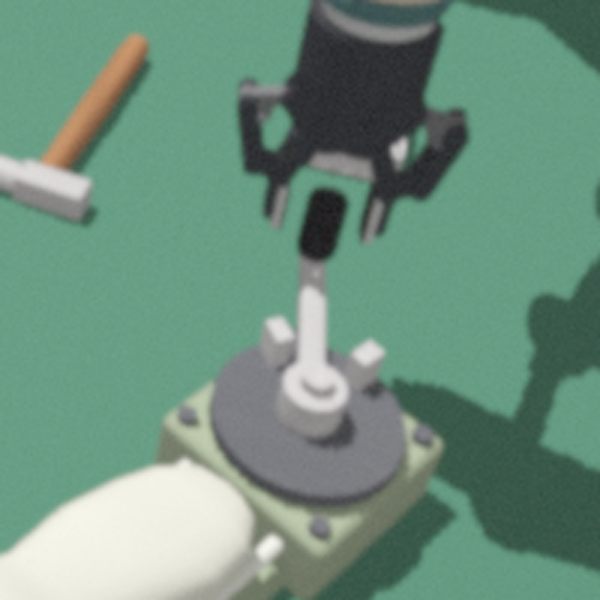

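View pics/wrist2.png

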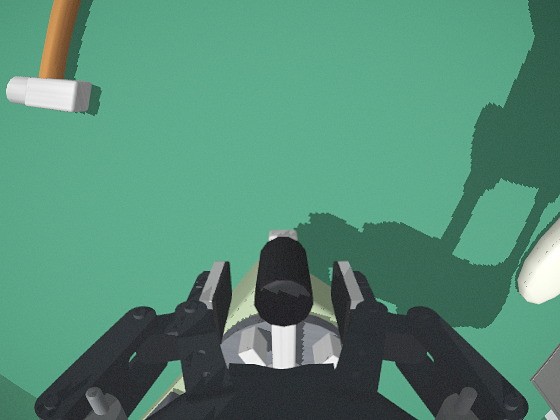

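The knob stands between the pads, at (285,280) in the wrist view, with the fingertips about midway down it. I'll narrow the jaws without gripping and work out the arc.

Emit:
{"method": "arm_command", "body": {
  "commands": [
    [3.2,[0,0,0],0],
    [3.2,[0,0,0],0],
    [3.2,[0,0,0],0],
    [3.2,[0,0,0],0]
  ]
}}

```text
clock: 3.1
position: [0.5512, 0.2432, 0.1285]
ee_rot: [-0.385, 0.385, 0.593, -0.593]
contact_force: [0.1, 0.2, -0.4]
width: 0.032
```

```bash
python3 look.py 3; python3 - <<'E'
import numpy as np
A=np.array([.6605,.2915])
P=lambda t:A+.1205*np.array([np.cos(np.radians(t)),np.sin(np.radians(t))])
th=list(range(204,222,1))
for a,b in zip(th,th[1:]): print(a,b,((P(b)-P(a))*100).round(3))
E
```

```text
3.1 [0.55117614 0.24321626 0.12846193] 0.03195091125898059 [ 0.11649537  0.18997933 -0.43472583] xdir 113.98231256902649 [ 3.00057719e-01  4.03312041e-01  1.62448242e+00  1.12711236e-04
  1.11360725e+00 -1.68935866e+00]
204 205 [ 0.087 -0.191]
205 206 [ 0.091 -0.19 ]
206 207 [ 0.094 -0.188]
207 208 [ 0.097 -0.187]
208 209 [ 0.1   -0.185]
209 210 [ 0.104 -0.183]
210 211 [ 0.107 -0.181]
211 212 [ 0.11  -0.179]
212 213 [ 0.113 -0.177]
213 214 [ 0.116 -0.175]
214 215 [ 0.119 -0.173]
215 216 [ 0.122 -0.171]
216 217 [ 0.125 -0.169]
217 218 [ 0.128 -0.167]
218 219 [ 0.131 -0.165]
219 220 [ 0.134 -0.162]
220 221 [ 0.137 -0.16 ]
```

Emit:
{"method": "arm_command", "body": {
  "commands": [
    [3.2,[0.09,-0.19,0],0.0175],
    [3.2,[0.09,-0.19,0],0.0175],
    [3.2,[0.095,-0.19,0],0.0175],
    [3.2,[0.095,-0.187,0],0.0175],
    [3.2,[0.1,-0.185,0],0.0175],
    [3.2,[0.105,-0.183,0],0.0175],
    [3.2,[0.107,-0.181,0],0.0175],
    [3.2,[0.11,-0.179,0],0.0175],
    [3.2,[0,0,0],0]
  ]
}}

```text
clock: 4.0
position: [0.5592, 0.228, 0.1283]
ee_rot: [0.343, -0.343, -0.618, 0.619]
contact_force: [-0.6, 0.1, -0.2]
width: 0.0319
```

Emit:
{"method": "arm_command", "body": {
  "commands": [
    [3.2,[0.055,-0.088,0],0.009],
    [3.2,[0.055,-0.088,0],0.009]
  ]
}}

```text
clock: 4.2
position: [0.56, 0.2266, 0.1282]
ee_rot: [0.337, -0.337, -0.622, 0.622]
contact_force: [0.5, 0.7, 0.9]
width: 0.0317
```

Emit:
{"method": "arm_command", "body": {
  "commands": [
    [3.2,[0.055,-0.088,0],0.009],
    [3.2,[0.055,-0.088,0],0.009]
  ]
}}

```text
clock: 4.4
position: [0.5613, 0.2248, 0.1283]
ee_rot: [-0.331, 0.331, 0.625, -0.625]
contact_force: [-0.1, 0.3, 0.0]
width: 0.0316
```

Emit:
{"method": "arm_command", "body": {
  "commands": [
    [3.2,[0.06,-0.087,0],0.009],
    [3.2,[0.06,-0.087,0],0.009]
  ]
}}

```text
clock: 4.6
position: [0.5621, 0.2239, 0.1283]
ee_rot: [-0.326, 0.325, 0.628, -0.627]
contact_force: [-1.4, 4.1, 0.2]
width: 0.0321
```

Emit:
{"method": "arm_command", "body": {
  "commands": [
    [3.2,[0.06,-0.085,0],0.009],
    [3.2,[0.06,-0.085,0],0.009]
  ]
}}

```text
clock: 4.8
position: [0.5624, 0.2238, 0.1282]
ee_rot: [-0.322, 0.319, 0.631, -0.629]
contact_force: [-4.2, 8.9, -0.8]
width: 0.0318
```

```bash
python3 look.py 4 scene
```

```text
4.8 [0.56237048 0.22384546 0.12819591] 0.03177670196688666 [-4.21081532  8.94273082 -0.84918605] xdir 126.09818868788399 [ 0.26066606  0.40775778  1.61766791  0.00623296  1.11746518 -1.94289363]
```

View pics/scene4.png

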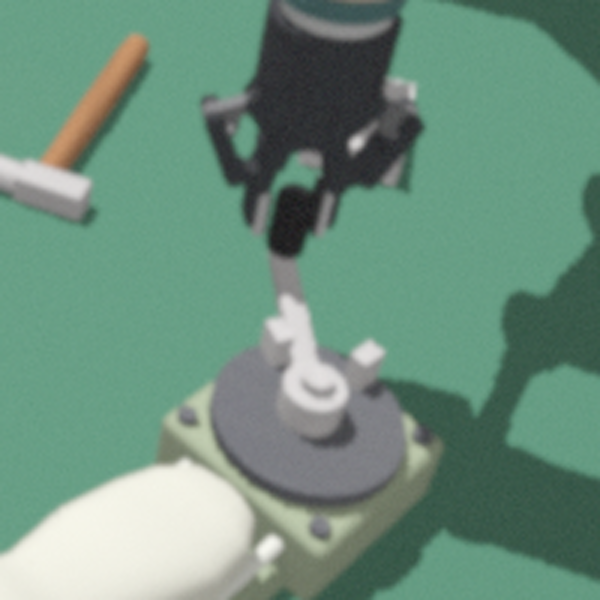

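The arm is up against the counter-clockwise dog at crop (280,335), the force rose to 10 N, and the dogs have not moved. Next is clockwise.

```bash
python3 - <<'E'
import numpy as np
A=np.array([.6605,.2915])
P=lambda t:A+.1205*np.array([np.cos(np.radians(t)),np.sin(np.radians(t))])
th=np.r_[np.arange(215,182.9,-2),np.arange(182,169,-1)]
for a,b in zip(th,th[1:]): print(a,b,((P(b)-P(a))*100).round(2))
E
```

```text
215.0 213.0 [-0.24  0.35]
213.0 211.0 [-0.22  0.36]
211.0 209.0 [-0.21  0.36]
209.0 207.0 [-0.2   0.37]
207.0 205.0 [-0.18  0.38]
205.0 203.0 [-0.17  0.38]
203.0 201.0 [-0.16  0.39]
201.0 199.0 [-0.14  0.4 ]
199.0 197.0 [-0.13  0.4 ]
197.0 195.0 [-0.12  0.4 ]
195.0 193.0 [-0.1   0.41]
193.0 191.0 [-0.09  0.41]
191.0 189.0 [-0.07  0.41]
189.0 187.0 [-0.06  0.42]
187.0 185.0 [-0.04  0.42]
185.0 183.0 [-0.03  0.42]
183.0 182.0 [-0.01  0.21]
182.0 181.0 [-0.01  0.21]
181.0 180.0 [-0.    0.21]
180.0 179.0 [0.   0.21]
179.0 178.0 [0.01 0.21]
178.0 177.0 [0.01 0.21]
177.0 176.0 [0.01 0.21]
176.0 175.0 [0.02 0.21]
175.0 174.0 [0.02 0.21]
174.0 173.0 [0.02 0.21]
173.0 172.0 [0.03 0.21]
172.0 171.0 [0.03 0.21]
171.0 170.0 [0.03 0.21]
```

Emit:
{"method": "arm_command", "body": {
  "commands": [
    [3.2,[-0.24,0.35,0],-0.035],
    [3.2,[-0.22,0.36,0],-0.035],
    [3.2,[-0.21,0.36,0],-0.035],
    [3.2,[-0.2,0.37,0],-0.035],
    [3.2,[-0.18,0.38,0],-0.035],
    [3.2,[-0.17,0.38,0],-0.035],
    [3.2,[-0.16,0.39,0],-0.035],
    [3.2,[-0.14,0.4,0],-0.035],
    [3.2,[-0.13,0.4,0],-0.035],
    [3.2,[-0.12,0.4,0],-0.035]
  ]
}}

```text
clock: 5.85
position: [0.546, 0.2586, 0.1283]
ee_rot: [0.425, -0.426, -0.564, 0.565]
contact_force: [-1.2, -1.4, 0.3]
width: 0.0319
```

Emit:
{"method": "arm_command", "body": {
  "commands": [
    [3.2,[-0.1,0.41,0],-0.035],
    [3.2,[-0.09,0.41,0],-0.035],
    [3.2,[-0.07,0.41,0],-0.035],
    [3.2,[-0.06,0.42,0],-0.035],
    [3.2,[-0.04,0.42,0],-0.035],
    [3.2,[-0.02,0.21,0],-0.0175],
    [3.2,[-0.02,0.21,0],-0.0175],
    [3.2,[0,0,0],0]
  ]
}}

```text
clock: 6.65
position: [0.542, 0.2842, 0.1283]
ee_rot: [-0.482, 0.482, 0.517, -0.517]
contact_force: [0.1, 0.0, 0.4]
width: 0.0316
```

Emit:
{"method": "arm_command", "body": {
  "commands": [
    [3.2,[-0.01,0.21,0],-0.0175],
    [3.2,[-0.01,0.21,0],-0.0175]
  ]
}}

```text
clock: 6.85
position: [0.5419, 0.2883, 0.1284]
ee_rot: [-0.491, 0.491, 0.509, -0.508]
contact_force: [-0.5, -0.8, -0.2]
width: 0.0323
```

Emit:
{"method": "arm_command", "body": {
  "commands": [
    [3.2,[0,0.11,0],-0.009],
    [3.2,[0,0.11,0],-0.009]
  ]
}}

```text
clock: 7.05
position: [0.5418, 0.2907, 0.1283]
ee_rot: [0.496, -0.496, -0.504, 0.504]
contact_force: [0.5, -1.1, 0.6]
width: 0.0318
```

Emit:
{"method": "arm_command", "body": {
  "commands": [
    [3.2,[0,0.11,0],-0.009],
    [3.2,[0,0.11,0],-0.009]
  ]
}}

```text
clock: 7.25
position: [0.5417, 0.2929, 0.1283]
ee_rot: [0.5, -0.5, -0.5, 0.5]
contact_force: [-0.6, -1.1, 0.2]
width: 0.0323
```

Emit:
{"method": "arm_command", "body": {
  "commands": [
    [3.2,[0,0.11,0],-0.009],
    [3.2,[0,0.11,0],-0.009]
  ]
}}

```text
clock: 7.45
position: [0.5417, 0.2951, 0.1283]
ee_rot: [0.505, -0.505, -0.495, 0.495]
contact_force: [-0.9, -0.3, 0.2]
width: 0.0319
```

Emit:
{"method": "arm_command", "body": {
  "commands": [
    [3.2,[0,0.1,0],-0.009],
    [3.2,[0,0.1,0],-0.009]
  ]
}}

```text
clock: 7.65
position: [0.5418, 0.297, 0.1283]
ee_rot: [-0.509, 0.509, 0.491, -0.491]
contact_force: [-0.1, -3.3, 0.6]
width: 0.0319
```

Emit:
{"method": "arm_command", "body": {
  "commands": [
    [3.2,[0.01,0.1,0],-0.009],
    [3.2,[0.01,0.1,0],-0.009]
  ]
}}

```text
clock: 7.85
position: [0.542, 0.2971, 0.1282]
ee_rot: [-0.512, 0.514, 0.485, -0.487]
contact_force: [1.0, -8.5, 1.9]
width: 0.0322
```

```bash
python3 look.py 5 scene top
```

```text
7.85 [0.54203139 0.29714007 0.12822269] 0.032210517583540196 [ 0.96646456 -8.52215855  1.85289341] xdir 86.8932964041074 [ 0.39097918  0.42573664  1.58663573 -0.00396943  1.13092079 -1.12390162]
```

View pics/scene5.png

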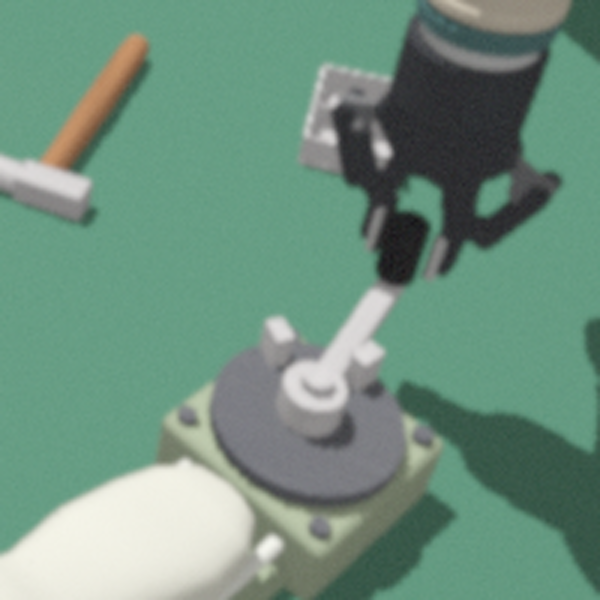

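The arm is now against the clockwise dog at crop (365,365), with 8.5 N felt and the dogs still in place. The contact angles at the TCP are 214.6° and 177.3°, so the middle is about 196° and the play about 0.60 rad. I'll bring it back to the middle, slowly towards the end.

Emit:
{"method": "arm_command", "body": {
  "commands": [
    [3.2,[-0.02,-0.21,0],0.0175],
    [3.2,[-0.02,-0.42,0],0.035],
    [3.2,[0,-0.42,0],0.035],
    [3.2,[0.02,-0.42,0],0.035],
    [3.2,[0.03,-0.42,0],0.035],
    [3.2,[0.04,-0.42,0],0.035],
    [3.2,[0.06,-0.42,0],0.035],
    [3.2,[0.07,-0.41,0],0.035],
    [3.2,[0.09,-0.41,0],0.035],
    [3.2,[0.05,-0.2,0],0.0175],
    [3.2,[0.05,-0.2,0],0.0175],
    [3.2,[0,0,0],0]
  ]
}}

```text
clock: 9.15
position: [0.5458, 0.2596, 0.1284]
ee_rot: [-0.426, 0.426, 0.565, -0.564]
contact_force: [-0.1, -0.1, -0.1]
width: 0.0321
```

```bash
python3 look.py 6; python3 - <<'E'
import numpy as np
from rig import manip
p=manip.get_state()["position"][:2]-[.6605,.2915]; print(np.hypot(*p),np.degrees(np.arctan2(p[1],p[0]))%360)
E
```

```text
9.15 [0.54576652 0.25958342 0.1283652 ] 0.03207162467243356 [-0.09066435 -0.0650836  -0.10744971] xdir 105.92988997977126 [ 3.28656943e-01  4.05896328e-01  1.62035059e+00  4.21201650e-04
  1.11504940e+00 -1.52035369e+00]
0.11909005083227892 195.5455123472456
```

Emit:
{"method": "arm_command", "body": {
  "commands": [
    [3.2,[0.04,-0.13,0],0.01],
    [3.2,[0.04,-0.13,0],0.01],
    [3.2,[0.04,-0.13,0],0.01],
    [3.2,[0,0,0],0],
    [3.2,[-0.04,0.12,0],0],
    [3.2,[-0.04,0.12,0],0],
    [3.2,[0,0,0],0]
  ]
}}

```text
clock: 9.85
position: [0.5459, 0.2582, 0.1283]
ee_rot: [0.417, -0.417, -0.571, 0.571]
contact_force: [1.1, -1.0, 0.6]
width: 0.0323
```

Emit:
{"method": "arm_command", "body": {
  "commands": [
    [5,[0,0,0],0],
    [5,[0,0,0],0],
    [5,[0,0,0],0],
    [5,[0,0,0],0],
    [5,[0,0,1],0],
    [5,[0,0,2],0],
    [5,[0,0,3],0],
    [5,[0,0,3],0],
    [5,[0,0,0],0]
  ]
}}

```text
clock: 10.75
position: [0.5488, 0.259, 0.2239]
ee_rot: [-0.415, 0.419, 0.574, -0.568]
contact_force: [-0.1, -1.0, -0.3]
width: 0.05
```

Emit:
{"method": "arm_command", "body": {
  "commands": [
    [5,[-3,0,2],0],
    [5,[-4,0,2],0],
    [5,[-4,0,2],0],
    [5,[-4,0,0],0],
    [5,[-2,0,0],0],
    [5,[0,0,0],0],
    [5,[0,0,0],0]
  ]
}}

```text
clock: 11.45
position: [0.3769, 0.2581, 0.2783]
ee_rot: [-0.417, 0.418, 0.571, -0.571]
contact_force: [0.9, -0.7, -0.1]
width: 0.05
```

```bash
python3 look.py 7 scene top; python3 - <<'E'
import numpy as np
from h import *
d=dict(np.load("pics/top7.npz")); K,R,t=d["intrinsics"],d["R"],d["t"]
v,u=np.mgrid[0:420,0:560]; z=d["range_z"]
W=(np.stack([(u-K[0,2])/K[0,0]*z,(v-K[1,2])/K[1,1]*z,z],-1)-t)@R
h=(z>0)&(W[...,2]>.132)&(W[...,2]<.148)&(abs(W[...,1]-.26)<.06)&(abs(W[...,0]-.55)<.03)
b=W[h]; m=(b.min(0)+b.max(0))/2; print(len(b),m,np.median(b,0))
for c in (m,np.median(b,0)):
    e=c[:2]-[.6605,.2915]; print(np.hypot(*e),np.degrees(np.arctan2(e[1],e[0]))%360)
E
```

```text
11.45 [0.3768737  0.25814226 0.27831283] 0.0499770774521633 [ 0.91279435 -0.70490599 -0.08462081] xdir 107.67568946847173 [ 4.48437788e-01  7.76953281e-02  1.68296773e+00 -5.22204696e-04
  1.37942952e+00 -1.43075881e+00]
129 [0.54468358 0.25456424 0.13812281] [0.54547891 0.25371667 0.14036606]
0.1215635415042301 197.68833891026142
0.12106787582316962 198.18485818464634
```

View pics/top7.png

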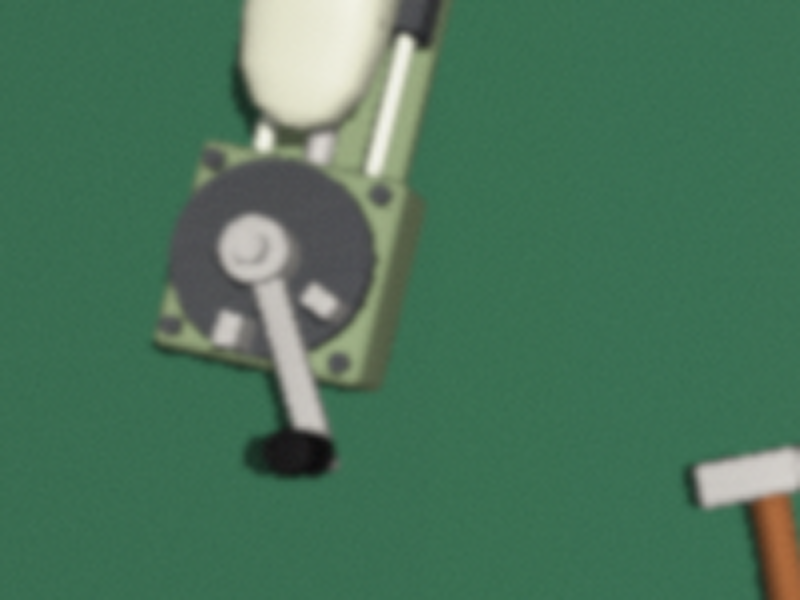

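View pics/scene7.png

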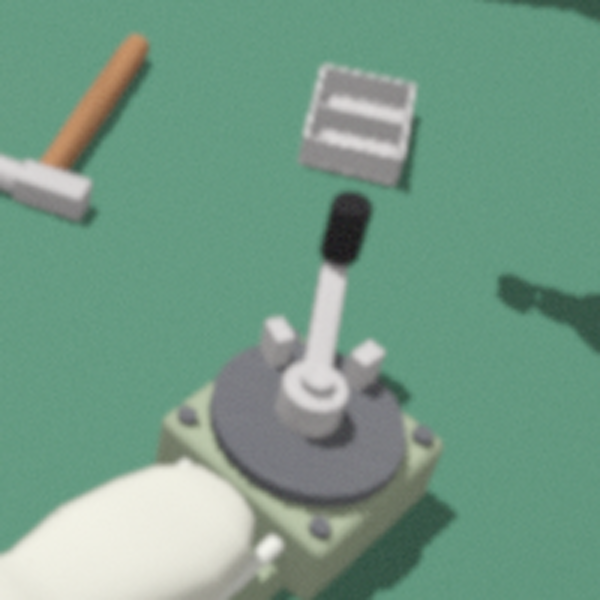

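The crank stands between the dogs, with the knob at top crop (298,453). It measures about 197–198° against a middle of 196°, and the tolerance is ±6.9°. The dogs stand where they were at the start, and the gripper is about 17 cm clear. I'll hand in.

```bash
python3 - <<'E'
from rig import manip
s=manip.get_state();print(s["clock"],abs(s["qd"]).max(),s["contact_force"])
print(manip.sign_off())
E
```

```text
11.55 0.009037696661218394 [ 0.25361425 -0.09836939 -1.11802891]
the job is handed in; nothing more can be done
None
```

The coupling check is done and the job is handed in at 11.55 s; no verdict was reported, so I can't confirm how it was judged.

- **Swings:** I held the knob loosely between the jaws without gripping it. Counter-clockwise, the crank met the dog and about 10 N was felt. Clockwise, it met the other dog at about 8.5 N. Both are well under the roughly 17 N that turns the spindle.
- **Wear:** the free play measures about 0.60 rad in all, with its middle at a crank direction of about 196° in the world frame.
- **Last checks:** after letting go and moving about 17 cm clear, the camera put the crank at about 197–198°. That is within about 0.04 rad of the middle, against the allowed 0.12 rad. The dogs look to be where they were at the start.
- **Disagreement:** the top camera's depth reading came out about 1.4° counter-clockwise of my combined estimate at the start. The true offset from the middle is therefore probably smaller. No check failed.

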